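# Screw the right lid onto the storage jar

## Robot

A 6-joint arm with a two-finger parallel gripper is mounted at the origin on a cart in front of the work surface, level with it; the furniture and walls round the work are solid. World frame = base frame: x ahead of the robot, y to its left, z up, the work surface at z = 0. Lengths are in mm, angles in rad, forces in N, time in s.
With the tool pointing down it reaches from about 350 to 775 mm from the base axis. Payload 7.3 kg.
Tool frame: the origin (TCP) lies at the very end of the fingers, on their centre line; the grasp point (between the pads) lies 19 mm behind it (bot.tcp_to_grasp is the distance from the TCP to the grasp point, in mm); z points along the fingers, y is the direction in which the jaws open and shut (so a half turn about z gives the same grasp; the last joint's range is limited). The gripper opens to 92 mm and grips with 3 to 60 N. Pads are 19 mm wide; open, the fingers measure 130 mm over their backs; the gripper's body (75 mm by 190 mm) begins 47 mm behind the grasp point.
Start: joints at [0.962, 0.342, 1.524, -0, 1.275, -0.146], TCP at [234.378, 469.8, 226.741] pointing down, gripper open.
Joint ranges: [-2.53, 2.53], [-0.77, 2.02], [0.04, 2.7], [-1, 4.14], [0.28, 2.66], [-3.11, 3.11]. Speed limits (rad/s): [2.57, 2.57, 3.14, 3.14, 3.14, 3.14].

## Interface

Orientations are given as [roll, pitch, yaw] about the fixed x, y, z axes, in that order (R = Rz(yaw) Ry(pitch) Rx(roll)).
In Python, from plant import bot gives the robot as it stands. The module is installed in compiled form; this text tells all that it offers.
- The arm moves only by the tool carry_out, never from a script. Its argument "motion" is a list of rows, each a list of 5 numbers: the closure, from 0 (fully open) to 1 (shut), then the shift along the tool's x, y, z in mm, then the turn about the tool's z in degrees. In form: [[claw, dx, dy, dz, spin], ...]. A call has 1 to 10 rows; each row is the pose to reach, as a shift and turn from the pose measured when the call began, along the tool's axes at that moment; what a row does not reach only later rows make up. A row lasts 1/8 s, in which the tool goes at most 62.5 mm and 10.7 degrees, less where a joint would pass 70% of its speed; a pose out of reach is approached as far as the arm can. A call with a gripper value outside its range is refused whole. The fingers move at their own pace and stop on an object; the grip force is fixed at half the most. Time passes only in rows, so rows that repeat a pose let the fingers close. It gives the time, the measured TCP pose, the force and the opening at its end, in the units of the state.
- bot.get_obs(): the state, without advancing time (a new reading comes with each control period).
- bot.capture(name): name is "scene" or "top" or "wrist"; returns a dict with "color" (480x640x3 uint8, red, green, blue), "depth" (480x640 float32, mm along the optical axis (not along the pixel's ray), 0 where there is no reading), "K" (3x3 intrinsics, pixels), "camera_from_world" (4x4, takes a point from world to camera coordinates). Camera axes: x right, y down, z forward; pixel columns grow to the right and rows downward; lengths in mm; the calibration is good to about 2 mm. A picture is of the moment at which its call begins.
- bot.close_job(): hands the job in, once; it reports no verdict.
The state is a dict: "time": time; "joint_positions": joint angles; "dq": joint speeds; "tau": joint torques, N m; "tool_pos": TCP position; "tcp_rot": TCP orientation; "contact_force": force on the tool from outside, world axes, zero at the start; "moment": the same for the moment, N m; "grip_width": finger opening in mm.
Only numpy, scipy, OpenCV 4.12 (cv2) and the standard library are available. Lean on these libraries where they do the work, as an engineer would, in place of code of your own. Each camera call takes 0.05 s, during which the arm holds its last target.

## Task

Close the steel storage jar with the lid that fits it, the larger of the two: rest the lid level on the jar's thread with its grip bar turned roughly 30 degrees clockwise (seen from above) past the notches, turn it back anticlockwise until it drops fully down through the notches, then screw it clockwise to its stop and let go. Leave the smaller lid where it lies.

Things in the scene. Friction and masses are not known exactly. Their poses are not given: they have to be found in the camera images.
- jar: Open steel jar, 90 mm wide, 95 high, fixed. Origin: centre of underside, z up. Its neck (64 mm wide, rim 95 high) bears a flat thread land 84 mm wide, 86 to 90 high, cut by two 48-degree notches centred on the jar's +x and -x; an ear handle (to 68 mm from the axis) stands below each notch. Under the land, lugs can turn from 12 degrees anticlockwise to 60 clockwise of the notches, to end stops.
- lid: The lid that fits: loose hollow steel cap, 98 mm wide, top face 20 high, 0.1 to 0.17 kg, right side up. Origin: centre of lower edge. Black grip bar on top along its x: 60 long, 14 wide, up to 51 high. Two lugs inside the lower edge at +x and -x, so it is the same after a half turn. Bar is in line with the lugs. Inner top face 16 high. Play round the jar's neck and land 4 mm. Turns easily.
- lid_lug (a point): Lower edge of the lid at its +x lug, 39 mm from the axis; lugs are 24 degrees wide, 5 high, inner faces 72 mm apart. Lid origin over jar origin: 90 mm with lugs resting on the land; 79 mm once dropped through the notches (bar within 12 degrees of the ears' line; a light push down of 5 N seats it), and still 79 when tight, the bar 60 degrees clockwise of the ears' line.
- small_lid: The lid that does not fit, to be left alone: same make, only 72 mm wide, bar 50 mm long. Loose, right side up. Origin: centre of lower edge, x along its bar. The two lids lie to the right of the jar, one nearer the robot and one farther, either way round.
Mind the look-alikes: they are no part of the job. What is shaped like the lid but blue is not meant.

How it is judged:
By the outcome, as a careful person would: the job done as asked, in the order asked, and still so for the second after the job is handed in, with the robot touching nothing.
It also fails if it takes over 45 s, if anything falls off the work surface, if the arm or the gripper's body presses on something with over 40 N, if the wrist force passes 120 N, or if a joint passes its speed limit or range.

## Working session

There is one attempt and no reset: what is moved stays moved. The work goes in short steps, Python scripts to look and compute and a tool call to move; the robot and the scene stay as the last step left them, time stands still between calls to the robot, and variables do not carry over. Pictures are saved under pics/ and viewed, and the job is handed in when it is done.

Besides the shell and the picture viewer there is one more tool, called after ">>>" as name([rows], argument=value, ...), one row to a line, values as JSON. carry_out: Moves the arm, as the interface text tells. Its arguments: {"type":"object","properties":{"motion":{"type":"array","items":{"type":"array","items":{"type":"number"}}}},"required":["motion"]}

```bash
mkdir -p pics; python3 - <<'E'
from plant import bot
import cv2
o=bot.get_obs();print(o)
for n in("scene","top"):
    c=bot.capture(n);cv2.imwrite(f"pics/{n}0.png",c["color"][:,:,::-1]);print(n,c["K"],c["camera_from_world"])
    import numpy as np;np.savez(f"{n}0.npz",**c)
E
```

```text
{'time': 0.0, 'joint_positions': array([ 9.62008874e-01,  3.42693487e-01,  1.52499923e+00, -6.34626556e-05,
        1.27538642e+00, -1.45987907e-01]), 'dq': array([-4.29803595e-04, -2.18978287e-05,  2.09845815e-04,  6.30063004e-04,
        4.88796663e-04,  1.64255110e-03]), 'tau': array([-6.54403120e-04, -4.31235301e+01, -2.44223017e+01,  7.17294146e-02,
        5.59763610e-02, -1.77507209e-04]), 'tool_pos': array([234.15047538, 469.4470352 , 226.06633962]), 'tcp_rot': array([-3.14011315e+00, -1.56198008e-04,  2.67881151e+00]), 'contact_force': array([ 0.04937498,  1.08931648, -0.02256162]), 'moment': array([-0.03441501, -0.0202104 , -0.00228931]), 'grip_width': 91.72020684565584}
scene [[499.52306096   0.         327.69952291]
 [  0.         499.52306096 240.80056118]
 [  0.           0.           1.        ]] [[-8.83670727e-01 -4.68103975e-01  2.17138666e-03  3.34113494e+02]
 [-2.33737160e-01  4.37212559e-01 -8.68453867e-01  2.83165942e+02]
 [ 4.05577350e-01 -7.67934793e-01 -4.95765233e-01  4.23183007e+02]
 [ 0.00000000e+00  0.00000000e+00  0.00000000e+00  1.00000000e+00]]
top [[539.82390319   0.         308.27082987]
 [  0.         539.82390319 243.58401608]
 [  0.           0.           1.        ]] [[ 1.52299402e-02 -9.99222953e-01  3.63529742e-02 -3.21832057e+02]
 [-9.95948936e-01 -1.83823744e-02 -8.80216193e-02  5.26119828e+02]
 [ 8.86214763e-02 -3.48651420e-02 -9.95454999e-01  8.95482144e+02]
 [ 0.00000000e+00  0.00000000e+00  0.00000000e+00  1.00000000e+00]]
```

View pics/scene0.png

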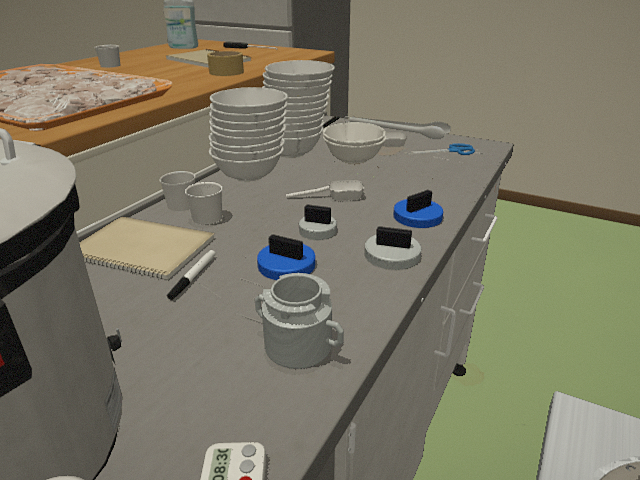

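View pics/top0.png

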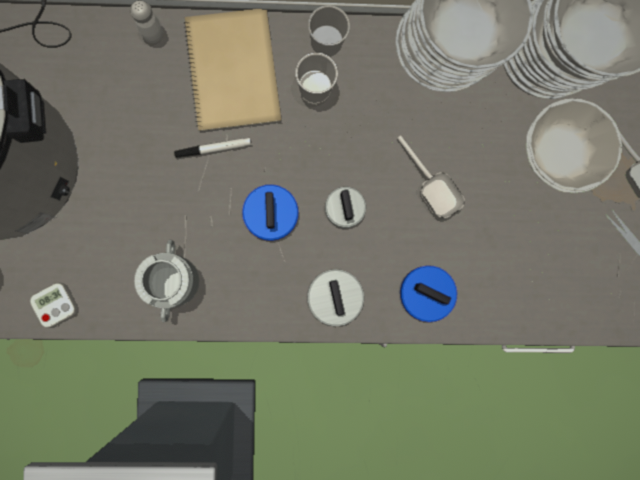

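The larger steel lid is at top (336,298), scene (393,248). The small steel lid is at (345,207), and the blue look-alikes are at (270,212) and (429,293). The jar is at (164,280), with its ears at (169,247) and (165,314). Next I measure them and enlarge.

```bash
cat > h.py <<'E'
import numpy as np, cv2
def load(n): return dict(np.load(n+'.npz'))
def ray(c,uv,z):
    T=c['camera_from_world'];R=T[:3,:3];t=T[:3,3];o=-R.T@t
    uv=np.atleast_2d(uv).astype(float)
    d=np.c_[uv,np.ones(len(uv))]@np.linalg.inv(c['K']).T@R
    s=(z-o[2])/d[:,2];return o+d*s[:,None]
def cloud(c):
    v,u=np.mgrid[:480,:640];d=c['depth'].astype(float)
    p=np.stack([u,v,np.ones_like(u)],-1)@np.linalg.inv(c['K']).T*d[...,None]
    T=c['camera_from_world'];w=(p-T[:3,3])@T[:3,:3];w[d==0]=np.nan;return w
def proj(c,p):
    p=np.atleast_2d(p);q=(p@c['camera_from_world'][:3,:3].T+c['camera_from_world'][:3,3])@c['K'].T
    return q[:,:2]/q[:,2:]
def circ(P):
    A=np.c_[2*P[:,:2],np.ones(len(P))];x=np.linalg.lstsq(A,(P[:,:2]**2).sum(1),rcond=None)[0]
    return x[:2],np.sqrt(x[2]+x[0]**2+x[1]**2)
E
python3 - <<'E'
from h import *
c=load('top0');w=cloud(c);col=c['color'].astype(int);g=col.max(2)
for nm,(u,v),r in(('lid',(336,298),36),('small',(345,207),28)):
    win=np.zeros((480,640),bool);win[v-r:v+r,u-r:u+r]=1
    bm=(win&(g<60)&(w[...,2]>35)).astype(np.uint8)
    k=np.argwhere(bm)[:,::-1]
    (cx,cy),wh,a=cv2.minAreaRect(k.astype(np.float32))
    z=w[...,2][bm>0];print(nm,'bar z',np.nanpercentile(z,[5,50,95]),cx,cy,wh,a)
    tm=bm.astype(bool)&(abs(w[...,2]-np.nanmax(z))<8)
    P=w[tm];m=P.mean(0);ev=np.linalg.svd(P[:,:2]-m[:2],full_matrices=False)[2][0]
    print(' bar centre',m,'yaw',np.degrees(np.arctan2(ev[1],ev[0])),'len',np.ptp((P-m)[:,:2]@ev))
    dm=(win&(w[...,2]>12)).astype(np.uint8)
    ct=max(cv2.findContours(dm,0,1)[0],key=cv2.contourArea)[:,0]
    print(' disc',circ(ray(c,ct,20)))
    dz=w[...,2][dm>0];print(' disc z',np.median(dz[dz<35]))
win=np.zeros((480,640),bool);win[235:325,125:205]=1
zz=np.where(win,w[...,2],np.nan);print('jar maxz',np.nanpercentile(zz,[99,99.8]))
for lo,hi,zp in((91.5,99,95),(84,91.5,90)):
    P=w[(zz>lo)&(zz<hi)];print(lo,hi,len(P),circ(P),P.min(0),P.max(0))
im=cv2.resize(c['color'][230:330,115:215,::-1],(600,600),interpolation=2);cv2.imwrite('pics/jarcrop.png',im)
im=cv2.resize(c['color'][180:340,240:465,::-1],(788,560),interpolation=2);cv2.imwrite('pics/lidcrop.png',im)
E
```

```text
lid bar z [45.45301586 49.83907199 52.98736137] 336.3202209472656 297.8876037597656 (33.95378875732422, 7.120551109313965) 77.00537872314453
 bar centre [ 438.39571301 -361.49195904   50.25472116] yaw -166.2225541634675 len 56.22832949773086
 disc (array([ 440.91639165, -361.59087591]), np.float64(47.857618985472705))
 disc z 19.258329247406614
small bar z [37.62918722 49.74720576 52.67521704] 346.3077087402344 205.03846740722656 (28.43684196472168, 7.648529529571533) 78.69007110595703
 bar centre [ 596.10129646 -376.71880122   50.36798101] yaw -168.0732705198434 len 46.54486106428209
 disc (array([ 598.42645717, -376.97796842]), np.float64(34.95592551360338))
 disc z 19.496002163599883
jar maxz [94.90150485 96.15000071]
91.5 99 291 (array([465.13633305, -80.40873497]), np.float64(31.499726496197752)) [ 428.50283693 -117.94634538   91.50351192] [499.16245115 -39.80507661  97.3343325 ]
84 91.5 747 (array([464.82574945, -80.43534545]), np.float64(36.91701989717553)) [ 426.83916375 -122.0983555    84.00632989] [503.46974953 -38.12940756  91.49990717]
```

View pics/jarcrop.png

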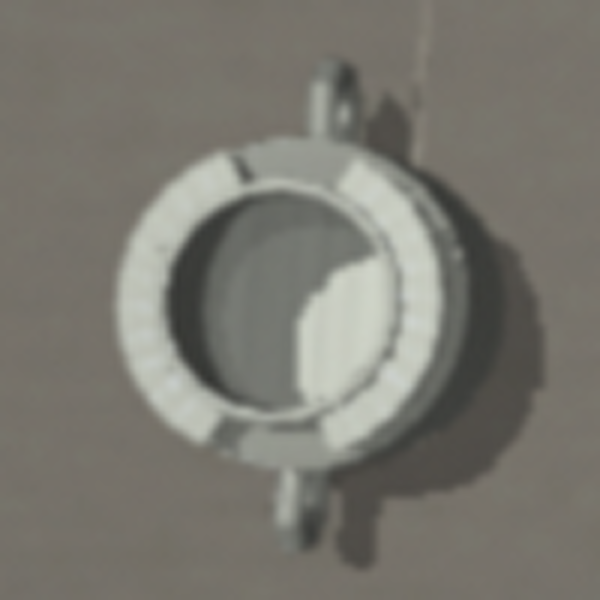

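View pics/lidcrop.png

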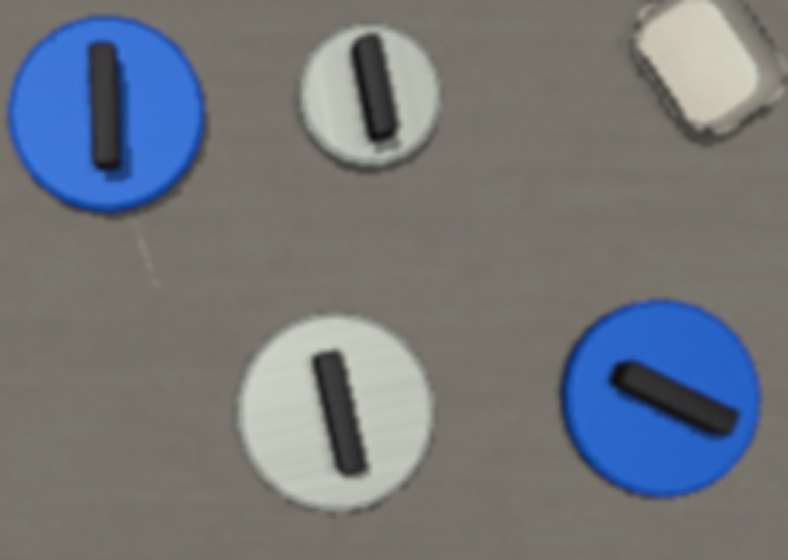

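The crops confirm the larger steel lid, the grey disc of radius about 48 mm at crop (335,412). Next comes the jar's ear and notch line.

```bash
python3 - <<'E'
from h import *
c=load('top0');w=cloud(c)
T=c['camera_from_world'];print('cam',-T[:3,:3].T@T[:3,3])
# land mask contour: top-surface pixels
win=np.zeros((480,640),bool);win[235:325,125:205]=1
m=win&(w[...,2]>87)&(w[...,2]<98)
# outer circle fit: angular max radius, excluding notches
C=np.array([465,-80.4])
for it in range(5):
    P=ray(c,np.argwhere(m)[:,::-1],90);d=P[:,:2]-C;a=np.degrees(np.arctan2(d[:,1],d[:,0]));r=np.hypot(*d.T)
    pts=[]
    for b in range(-180,180,6):
        s=(a>=b)&(a<b+6)
        if s.any() and r[s].max()>39: pts.append(P[s][r[s].argmax()])
    C,R=circ(np.array(pts));
print('land outer',C,R,len(pts))
s=(r>36)&(r<41)
h=[(b,int((s&(a>=b)&(a<b+4)).sum())) for b in range(-180,180,4)];print(h)
# notch edges by hand
e=lambda x,y:(x/6+115-.4,y/6+230-.4)
for nm,pts in dict(topL=[(222,155),(243,182)],topR=[(365,160),(340,188)],botL=[(205,440),(225,418)],botR=[(335,452),(322,428)]).items():
    P=ray(c,[e(*p) for p in pts],90);d=P[:,:2]-C;print(nm,np.degrees(np.arctan2(d[:,1],d[:,0])),np.hypot(*d.T))
# ears
d=w[...,:2]-C;r=np.hypot(d[...,0],d[...,1]);em=win&(r>50)&(r<72)&(w[...,2]>25)
n,l,st,ce=cv2.connectedComponentsWithStats(em.astype(np.uint8))
for i in range(1,n):
    if st[i,4]<15: continue
    P=w[l==i];q=P.mean(0);dd=q[:2]-C;print('ear',st[i,4],ce[i],q,np.degrees(np.arctan2(dd[1],dd[0])),P[:,2].max(),r[l==i].max())
# scene view checks
s=load('scene0');ws=cloud(s);g=s['color'].max(2)
for u,v in((393,248),):
    win=np.zeros((480,640),bool);win[v-30:v+15,u-30:u+30]=1
    bm=win&(g<70)&(ws[...,2]>25);P=ws[bm];P=P[P[:,2]>46];mm=P.mean(0);ev=np.linalg.svd(P[:,:2]-mm[:2],full_matrices=False)[2][0];print('scene bar',mm,len(P),np.degrees(np.arctan2(ev[1],ev[0])),np.ptp((P-mm)[:,:2]@ev))
win=np.zeros((480,640),bool);win[265:370,250:350]=1
m=win&(ws[...,2]>92.5)&(ws[...,2]<98);P=ws[m];print('scene rim',circ(P),len(P))
m=win&(ws[...,2]>87)&(ws[...,2]<92);P=ws[m];print('scene land',circ(P),len(P),np.median(P[:,2]))
d=ws[...,:2]-C;r=np.hypot(d[...,0],d[...,1]);em=win&(r>50)&(r<72)&(ws[...,2]>25)
n,l,st,ce=cv2.connectedComponentsWithStats(em.astype(np.uint8))
for i in range(1,n):
    if st[i,4]<15: continue
    P=ws[l==i];q=P.mean(0);dd=q[:2]-C;print('ear',st[i,4],ce[i],q,np.degrees(np.arctan2(dd[1],dd[0])),P[:,2].max())
# bar top rect by color
c0=c['color'][270:330,310:365];cv2.imwrite('pics/barcrop.png',cv2.resize(c0[:,:,::-1],None,fx=10,fy=10,interpolation=2))
E
```

```text
cam [ 449.53101651 -280.68953492  949.42164833]
land outer [464.90170268 -80.42738031] 41.80055816078074 46
[(-180, 0), (-176, 0), (-172, 0), (-168, 0), (-164, 0), (-160, 5), (-156, 5), (-152, 5), (-148, 6), (-144, 6), (-140, 4), (-136, 4), (-132, 6), (-128, 5), (-124, 6), (-120, 3), (-116, 5), (-112, 6), (-108, 5), (-104, 6), (-100, 5), (-96, 6), (-92, 3), (-88, 6), (-84, 6), (-80, 5), (-76, 5), (-72, 5), (-68, 6), (-64, 5), (-60, 6), (-56, 4), (-52, 6), (-48, 6), (-44, 5), (-40, 7), (-36, 4), (-32, 6), (-28, 4), (-24, 0), (-20, 0), (-16, 0), (-12, 0), (-8, 0), (-4, 0), (0, 0), (4, 0), (8, 0), (12, 0), (16, 0), (20, 5), (24, 4), (28, 6), (32, 5), (36, 6), (40, 5), (44, 6), (48, 5), (52, 6), (56, 5), (60, 6), (64, 5), (68, 3), (72, 5), (76, 5), (80, 5), (84, 6), (88, 6), (92, 2), (96, 6), (100, 5), (104, 5), (108, 6), (112, 4), (116, 6), (120, 6), (124, 4), (128, 6), (132, 4), (136, 5), (140, 6), (144, 5), (148, 4), (152, 3), (156, 0), (160, 0), (164, 0), (168, 0), (172, 0), (176, 0)]
topL [24.14324433 19.96487249] [41.4056101  32.73331399]
topR [-28.8398741  -25.58606275] [42.378794
[... 206 characters left out ...]
8269] -3.3574096430215117 65.28462329855398 67.80938700391512
ear 89 [164.76404494 315.61797753] [406.82696572 -78.92395856  50.59119119] 178.5170748860469 65.30834339510746 67.1601990066169
scene bar [ 438.97208466 -356.5274746    48.7089134 ] 159 -166.54257227442284 57.78708640832686
scene rim (array([464.66042009, -77.76934359]), np.float64(30.247983374707847)) 277
scene land (array([464.35794572, -77.21881312]), np.float64(35.70999189458739)) 870 88.9823353577541
ear 132 [258.53787879 304.03030303] [525.17548071 -78.3596203   47.09696195] 1.9648258374191312 63.566365378768296
ear 233 [336.44635193 333.78540773] [404.80421945 -73.36376872  47.12118684] 173.29644544076433 63.72420924699666
```

View pics/barcrop.png

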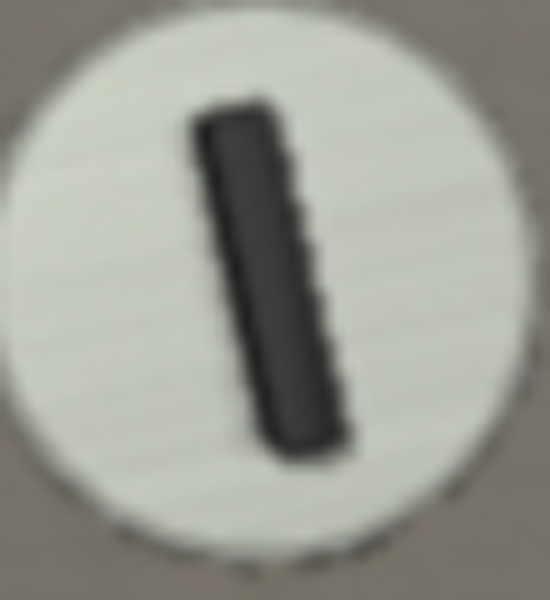

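```bash
python3 - <<'E'
from h import *
for n in('top0','scene0'):
    w=cloud(load(n)).reshape(-1,3);w=w[~np.isnan(w[:,0])]
    for y in range(600,-500,-100):
        s=w[(w[:,1]>y-100)&(w[:,1]<=y)&(w[:,2]>70)&(w[:,0]<750)]
        if len(s): print(n,y,len(s),s.min(0).round(),s.max(0).round())
from plant import bot
c=bot.capture('wrist');cv2.imwrite('pics/w0.png',c['color'][:,:,::-1]);print(c['camera_from_world'])
E
```

```text
top0 200 2372 [532. 100.  70.] [750. 181. 254.]
top0 100 6060 [593.  51.  70.] [731. 100. 298.]
top0 0 852 [ 421. -100.   70.] [507. -38.  97.]
top0 -100 450 [ 428. -123.   70.] [ 501. -100.   97.]
scene0 300 10194 [477. 200.  70.] [533. 259. 296.]
scene0 200 18997 [514. 100.  70.] [674. 200. 329.]
scene0 100 788 [578.  54.  70.] [695. 100. 304.]
scene0 0 1732 [ 424. -100.   70.] [505. -35.  95.]
scene0 -100 487 [ 431. -122.   74.] [ 499. -100.   95.]
[[ 4.46624695e-01  8.94720730e-01 -1.09452829e-03 -5.24092530e+02]
 [ 8.65350164e-01 -4.31652046e-01  2.54648003e-01 -3.28930248e+01]
 [ 2.27366392e-01 -1.14679237e-01 -9.67033193e-01  3.90163103e+02]
 [ 0.00000000e+00  0.00000000e+00  0.00000000e+00  1.00000000e+00]]
```

View pics/w0.png

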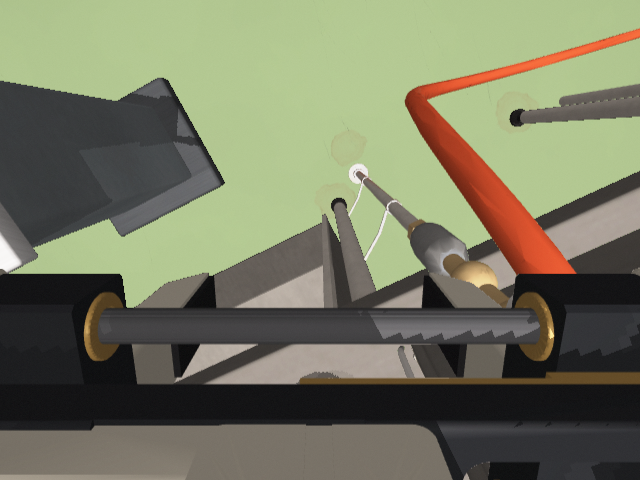

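```bash
python3 - <<'E'
from plant import bot
from h import *
c=bot.capture('wrist');w=cloud(c);np.savez('w0.npz',**c)
for u,v in((420,100),(480,180),(550,260),(600,50),(440,245),(480,280),(340,205),(360,175),(330,230),(200,300),(150,100),(590,230),(630,200),(320,385),(240,260)): print(u,v,w[v,u].round())
E
```

```text
420 100 [183. 570. 115.]
480 180 [216. 548. 237.]
550 260 [238. 546. 275.]
600 50 [ 324. 1349. -848.]
440 245 [314. 558.  36.]
480 280 [323. 562. 111.]
340 205 [ 380.  467. -747.]
360 175 [ 322.  556. -716.]
330 230 [ 401.  419. -599.]
200 300 [208. 431. 248.]
150 100 [-124.  121. -749.]
590 230 [382. 707.   1.]
630 200 [370. 753.   0.]
320 385 [212. 481. 326.]
240 260 [ 417.   80. -850.]
```

```bash
cat >> h.py <<'E'
def conv(o,pts):
    """world tcp targets -> tool shift from the measured pose"""
    from scipy.spatial.transform import Rotation as Ro
    R=Ro.from_euler('xyz',o['tcp_rot']).as_matrix()
    print('yaw',np.degrees(o['tcp_rot'][2]),'pos',o['tool_pos'].round(1),'tilt',np.degrees(np.arccos(-R[2,2])).round(2))
    for p in pts: print(p,(R.T@(np.array(p)-o['tool_pos'])).round(1))
E
python3 - <<'E'
from plant import bot
from h import *
conv(bot.get_obs(),[(223,417,226),(211,363,226),(205,310,226),(240,277,226),(275,245,226),(310,195,226),(340,140,226),(358,85,226),(374,27,226),(385,-30,226)])
E
```

```text
yaw 153.48390816015396 pos [234.2 469.6 226.3] tilt 0.05
(223, 417, 226) [-13.4 -52.1   0.4]
(211, 363, 226) [ -26.8 -105.8    0.4]
(205, 310, 226) [ -45.1 -155.9    0.5]
(240, 277, 226) [ -91.1 -169.8    0.5]
(275, 245, 226) [-136.7 -182.8    0.5]
(310, 195, 226) [-190.4 -211.9    0.5]
(340, 140, 226) [-241.8 -247.7    0.5]
(358, 85, 226) [-282.4 -288.9    0.5]
(374, 27, 226) [-322.7 -333.6    0.6]
(385, -30, 226) [-357.9 -379.7    0.6]
```

>>> carry_out([
  [0,-13,-52,0,0],
  [0,-27,-106,0,0],
  [0,-45,-156,0,0],
  [0,-91,-170,0,0],
  [0,-137,-183,0,0],
  [0,-190,-212,0,-5],
  [0,-242,-248,0,-10],
  [0,-282,-289,0,-18],
  [0,-323,-334,0,-26],
  [0,-358,-380,0,-34],
])

```text
time: 1.45
tool_pos: [383.2, -18.4, 226.7]
tcp_rot: [-3.141, -0.0, -3.027]
contact_force: [1.0, 0.6, -0.0]
grip_width: 92.0
```

```bash
python3 - <<'E'
from plant import bot
from h import *
o=bot.get_obs();print(o['time'],o['contact_force'].round(1),o['joint_positions'].round(2))
conv(o,[(439,-361,z) for z in (226,150,100)])
E
```

```text
1.45 [ 1.   0.6 -0. ] [-0.25  0.08  1.87 -0.    1.19 -1.93]
yaw -173.4236288601421 pos [383.2 -18.4 226.7] tilt 0.04
(439, -361, 226) [ -16.2 -346.8    0.9]
(439, -361, 150) [ -16.2 -346.7   76.9]
(439, -361, 100) [ -16.2 -346.7  126.9]
```

>>> carry_out([
  [0,-3,-58,0,-3],
  [0,-6,-116,0,-7],
  [0,-9,-174,0,-7],
  [0,-12,-232,0,-7],
  [0,-15,-290,0,-7],
  [0,-16,-346,20,-7],
  [0,-16,-347,67,-7],
  [0,-16,-347,67,-7],
])

```text
time: 2.45
tool_pos: [436.8, -359.9, 156.3]
tcp_rot: [3.134, -0.004, -2.906]
contact_force: [-0.4, -0.0, 0.3]
grip_width: 91.6
```

```bash
python3 - <<'E'
from plant import bot
from h import *
o=bot.get_obs();print(o['time'],o['contact_force'].round(1))
c=bot.capture('wrist');np.savez('w1.npz',**c);cv2.imwrite('pics/w1.png',c['color'][:,:,::-1])
w=cloud(c);g=c['color'].max(2)
m=(g<70)&(w[...,2]>44)&(w[...,2]<54)&(np.hypot(w[...,0]-439,w[...,1]+360)<45)
P=w[m];mm=P.mean(0);ev=np.linalg.svd(P[:,:2]-mm[:2],full_matrices=False)[2][0]
print(len(P),mm,np.degrees(np.arctan2(ev[1],ev[0])),np.ptp((P-mm)[:,:2]@ev))
conv(o,[(mm[0],mm[1],26),(439,-361,26)])
E
```

```text
2.45 [-0.4 -0.   0.3]
1489 [ 438.79105402 -361.97786299   51.68211351] 13.698738881590181 58.251737167542714
yaw -166.47990316983908 pos [ 436.8 -359.9  156.3] tilt 0.48
(np.float64(438.79105401890826), np.float64(-361.9778629895124), 26) [ -2.   -3.4 130.3]
(439, -361, 26) [ -2.4  -2.5 130.3]
```

View pics/w1.png

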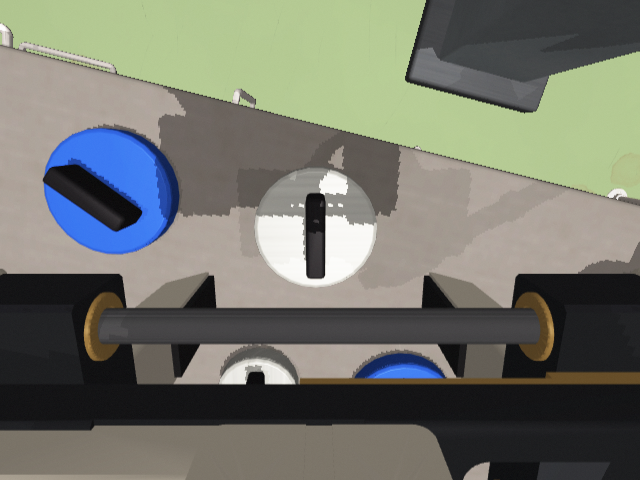

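>>> carry_out([
  [0,-2,-3,40,0],
  [0,-2,-3,60,0],
  [0,-2,-3,60,0],
])

```text
time: 2.88
tool_pos: [441.0, -362.3, 100.0]
tcp_rot: [3.139, -0.002, -2.904]
contact_force: [-0.7, 0.0, 0.8]
grip_width: 91.8
```

```bash
python3 - <<'E'
from plant import bot
from h import *
o=bot.get_obs();print(o['time'],o['contact_force'].round(1))
conv(o,[(439,-361.5,26)])
print(o['tcp_rot'])
E
```

```text
2.875 [-0.7  0.   0.8]
yaw -166.36891834138777 pos [ 441.  -362.3  100. ] tilt 0.19
(439, -361.5, 26) [ 1.6  1.1 74. ]
[ 3.13889935e+00 -1.91607658e-03 -2.90368540e+00]
```

>>> carry_out([
  [0,2,1,40,0],
  [0,2,1,65,0],
  [0,2,1,74,0],
  [0,2,1,74,0],
  [1,2,1,74,0],
  [1,2,1,74,0],
  [1,2,1,74,0],
  [1,2,1,74,0],
  [1,2,1,74,0],
  [1,2,1,74,0],
])

```text
time: 4.12
tool_pos: [438.6, -361.6, 26.0]
tcp_rot: [3.139, -0.002, -2.904]
contact_force: [0.4, -0.5, -0.2]
grip_width: 36.5
```

```bash
python3 - <<'E'
from plant import bot
from h import *
o=bot.get_obs();print(o['time'],o['contact_force'].round(1),o['moment'].round(2),o['grip_width'])
conv(o,[(439,-361.5,26)])
E
```

```text
4.125 [ 0.4 -0.5 -0.2] [ 0.02 -0.02  0.02] 36.452693389684114
yaw -166.3711575497989 pos [ 438.6 -361.6   26. ] tilt 0.19
(439, -361.5, 26) [-0.4  0.  -0. ]
```

>>> carry_out([
  [1,0,0,0,0],
  [1,0,0,0,0],
  [1,0,0,0,0],
  [1,0,0,0,0],
  [1,0,0,0,0],
  [1,0,0,0,0],
])

```text
time: 4.88
tool_pos: [438.6, -361.6, 26.0]
tcp_rot: [3.139, -0.002, -2.904]
contact_force: [0.2, 0.3, 0.7]
grip_width: 13.8
```

```bash
python3 - <<'E'
from plant import bot
from h import *
o=bot.get_obs();print(o['time'],o['contact_force'].round(1),o['moment'].round(2),o['grip_width'])
conv(o,[(439,-361.5,26)])
E
```

```text
4.875 [0.2 0.3 0.7] [ 0.08  0.08 -0.  ] 13.847571792798341
yaw -166.36795480018728 pos [ 438.6 -361.6   26. ] tilt 0.2
(439, -361.5, 26) [-0.4  0.  -0. ]
```

>>> carry_out([
  [1,0,0,-20,0],
  [1,0,0,-60,0],
  [1,0,0,-110,0],
  [1,0,0,-130,0],
  [1,0,0,-130,0],
  [1,0,0,-130,0],
])

```text
time: 5.62
tool_pos: [438.4, -361.3, 154.5]
tcp_rot: [3.137, -0.003, -2.904]
contact_force: [-0.5, 0.3, -0.3]
grip_width: 13.8
```

```bash
python3 - <<'E'
from plant import bot
from h import *
o=bot.get_obs();print(o['time'],o['contact_force'].round(1),o['moment'].round(2),o['grip_width'])
conv(o,[(446,-300,150),(465,-81,150)])
c=bot.capture('scene');np.savez('s1.npz',**c);cv2.imwrite('pics/s1.png',c['color'][:,:,::-1])
E
```

```text
5.625 [-0.5  0.3 -0.3] [0.06 0.03 0.01] 13.777601690001788
yaw -166.3715728794415 pos [ 438.4 -361.3  154.5] tilt 0.34
(446, -300, 150) [-21.9  57.8   4.7]
(465, -81, 150) [-91.9 266.1   5.6]
```

View pics/s1.png

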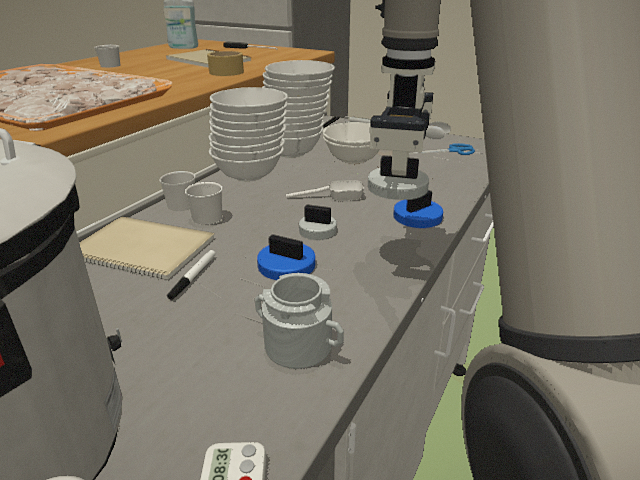

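The lid is held level at (398,180), clear of everything. I move it over the jar and turn 46° clockwise.

>>> carry_out([
  [1,-16,45,0,6],
  [1,-32,92,0,14],
  [1,-48,140,0,22],
  [1,-64,186,0,30],
  [1,-80,230,0,38],
  [1,-90,260,0,46],
  [1,-92,266,0,46],
  [1,-92,266,0,46],
])

```text
time: 6.68
tool_pos: [464.8, -81.1, 154.8]
tcp_rot: [3.141, -0.008, 2.579]
contact_force: [-0.8, -0.2, -2.2]
grip_width: 14.0
```

```bash
python3 - <<'E'
from plant import bot
from h import *
o=bot.get_obs();print(o['time'],o['contact_force'].round(1),o['moment'].round(2),o['grip_width'])
conv(o,[(465,-80.5,130),(465,-80.5,116)])
for n in('scene','top','wrist'):
    c=bot.capture(n);np.savez(n+'2.npz',**c);cv2.imwrite(f'pics/{n}2.png',c['color'][:,:,::-1])
E
```

```text
6.675 [-0.8 -0.2 -2.2] [0.   0.02 0.06] 14.023588152090982
yaw 147.78229411006166 pos [464.8 -81.1 154.8] tilt 0.43
(465, -80.5, 130) [ 0.   0.6 24.8]
(465, -80.5, 116) [-0.1  0.6 38.8]
```

View pics/scene2.png

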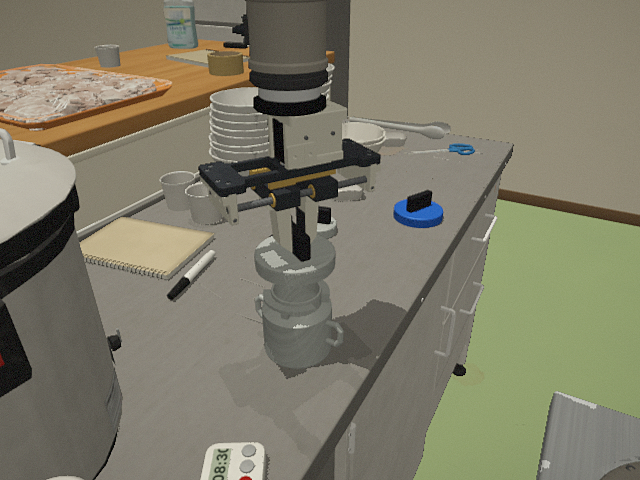

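View pics/wrist2.png

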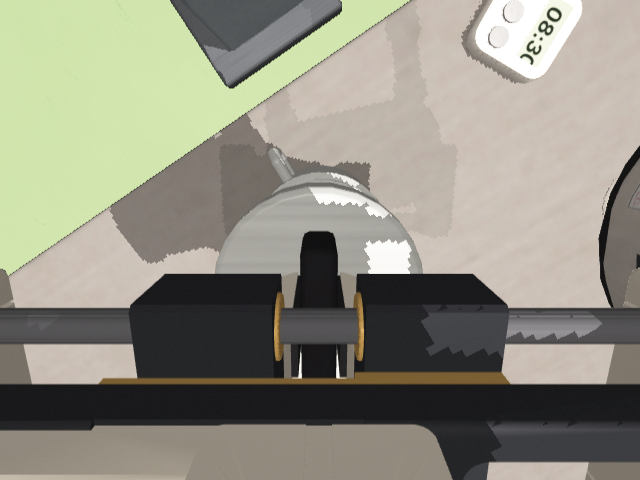

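```bash
python3 - <<'E'
from h import *
a=load('scene0');b=load('scene2')
# lower silhouettes: leftmost/rightmost columns of lid side vs. predicted
C=np.array([464.8,-81.1]);t=np.radians(np.arange(0,360,2))
def ring(c,C,R,z):
    p=proj(c,np.c_[C[0]+R*np.cos(t),C[1]+R*np.sin(t),np.full(len(t),z)]);return p
im=cv2.resize(b['color'][210:370,210:390,::-1],None,fx=4,fy=3.5 and 4,interpolation=2)[:600]
im=cv2.resize(b['color'][225:370,210:390,::-1],None,fx=4,fy=4,interpolation=2)
for R,z,Cc,colr in((49,128.8,C,(0,0,255)),(49,148.8,C,(0,0,255)),(42,90,(464.9,-80.4),(0,255,0)),(32,95,(464.9,-80.4),(0,255,0)),(45,84,(464.9,-80.4),(0,255,0))):
    p=((ring(b,Cc,R,z)-[210,225]+.5)*4).astype(int)
    for q in p: cv2.circle(im,tuple(map(int,q)),1,colr,-1)
cv2.imwrite('pics/ov2.png',im)
E
```

```text
(no output)
```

View pics/ov2.png

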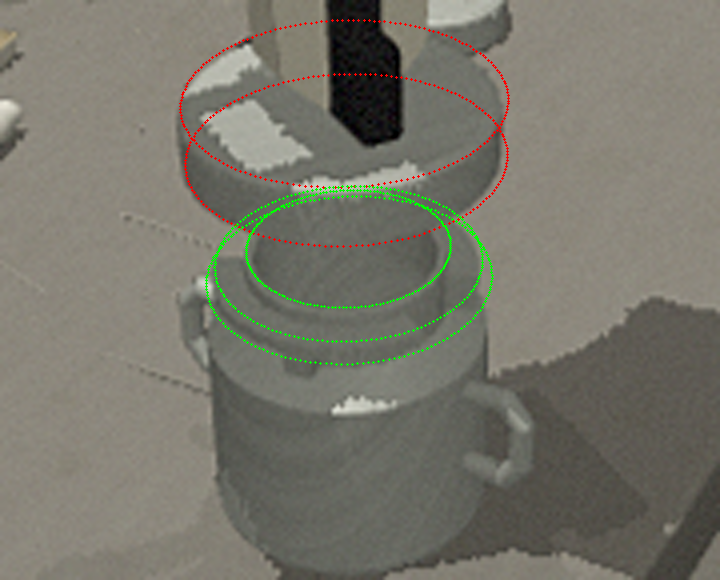

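>>> carry_out([
  [1,0,0.3,12,0],
  [1,0,0.3,24,0],
  [1,0,0.3,31,0],
  [1,0,0.3,34,0],
  [1,0,0.3,34,0],
])

```text
time: 7.45
tool_pos: [464.9, -81.6, 121.0]
tcp_rot: [3.141, -0.007, 2.576]
contact_force: [-0.3, 0.2, -1.4]
grip_width: 13.9
```

```bash
python3 - <<'E'
from plant import bot
from h import *
o=bot.get_obs();print(o['time'],o['contact_force'].round(1),o['moment'].round(2),o['grip_width'])
conv(o,[(464.5,-80.7,116)])
c=bot.capture('scene');im=cv2.resize(c['color'][225:370,210:390,::-1],None,fx=4,fy=4,interpolation=2);cv2.imwrite('pics/s3.png',im)
E
```

```text
7.45 [-0.3  0.2 -1.4] [ 0.03 -0.06 -0.02] 13.948006012805125
yaw 147.6181937232221 pos [464.9 -81.6 121. ] tilt 0.41
(464.5, -80.7, 116) [0.8 0.5 5. ]
```

View pics/s3.png

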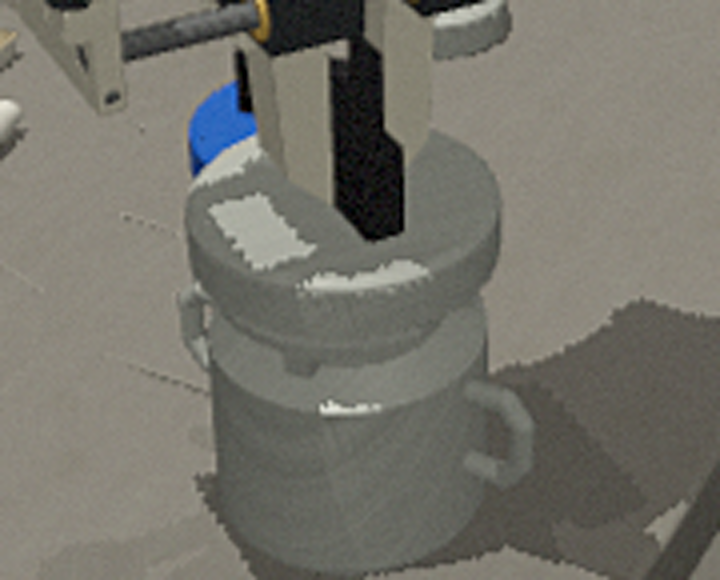

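>>> carry_out([
  [1,0.6,-0.2,2,0],
  [1,0.6,-0.2,3.5,0],
  [1,0.6,-0.2,4.5,0],
  [1,0.6,-0.2,5,0],
  [1,0.6,-0.2,5,0],
])

```text
time: 8.12
tool_pos: [464.5, -81.5, 116.2]
tcp_rot: [3.141, -0.006, 2.576]
contact_force: [-0.5, 0.2, -1.1]
grip_width: 13.6
```

```bash
cat > st.py <<'E'
from plant import bot
from h import *
o=bot.get_obs();print(o['time'],o['contact_force'].round(1),o['moment'].round(2),o['grip_width'].round(2))
conv(o,[])
E
python3 st.py
```

```text
Traceback (most recent call last):
  File "st.py", line 3, in <module>
    o=bot.get_obs();print(o['time'],o['contact_force'].round(1),o['moment'].round(2),o['grip_width'].round(2))
                                                                                     ^^^^^^^^^^^^^^^^^^^^^
AttributeError: 'float' object has no attribute 'round'
```

Not yet touching at 116.2, so I push down a little further.

>>> carry_out([
  [1,0,0,0.7,0],
  [1,0,0,1.2,0],
  [1,0,0,1.2,0],
])

```text
time: 8.5
tool_pos: [464.5, -81.5, 115.8]
tcp_rot: [3.14, -0.006, 2.577]
contact_force: [-3.7, 1.3, 7.4]
grip_width: 13.8
```

```bash
sed -i "s/o\['grip_width'\].round(2)/o['grip_width']/" st.py;python3 st.py
```

```text
8.5 [-3.7  1.3  7.4] [ 0.08  0.38 -0.07] 13.831774227939578
yaw 147.62636184983594 pos [464.5 -81.5 115.8] tilt 0.35
```

It rests on the land: the force is 7 N at TCP 115.8, against 116 expected. Now I turn 30° anticlockwise under light pressure.

>>> carry_out([
  [1,0,0,0.5,-4],
  [1,0,0,0.5,-9],
  [1,0,0,0.5,-14],
  [1,0,0,0.5,-19],
  [1,0,0,0.5,-23],
  [1,0,0,0.5,-27],
  [1,0,0,0.5,-30],
  [1,0,0,0.5,-30],
  [1,0,0,0.5,-30],
])

```text
time: 9.62
tool_pos: [464.5, -81.5, 115.3]
tcp_rot: [3.138, -0.004, 3.099]
contact_force: [0.9, 0.7, -1.0]
grip_width: 14.1
```

```bash
python3 st.py
```

```text
9.625 [ 0.9  0.7 -1. ] [ 0.04 -0.   -0.07] 14.095480160555322
yaw 177.56862894231725 pos [464.5 -81.5 115.3] tilt 0.34
```

The support force is gone, so the lugs are over the notches. I lower it.

>>> carry_out([
  [1,0,0,2,0],
  [1,0,0,4,0],
  [1,0,0,6,0],
  [1,0,0,8,0],
  [1,0,0,9.5,0],
  [1,0,0,10,0],
  [1,0,0,10,0],
])

```text
time: 10.5
tool_pos: [464.4, -81.4, 105.3]
tcp_rot: [3.138, -0.005, 3.099]
contact_force: [0.6, 0.2, -1.9]
grip_width: 13.8
```

```bash
python3 st.py
```

```text
10.5 [ 0.6  0.2 -1.9] [0.1  0.03 0.05] 13.796804041418024
yaw 177.56756499006104 pos [464.4 -81.4 105.3] tilt 0.35
```

>>> carry_out([
  [1,0,0,0.5,0],
  [1,0,0,1,0],
  [1,0,0,1.3,0],
  [1,0,0,1.3,0],
])

```text
time: 11.0
tool_pos: [464.5, -81.4, 104.9]
tcp_rot: [3.138, -0.004, 3.099]
contact_force: [-3.0, 0.9, 8.1]
grip_width: 13.9
```

```bash
python3 st.py
```

```text
11.0 [-3.   0.9  8.1] [ 0.11  0.46 -0.02] 13.876209962960552
yaw 177.5759154767203 pos [464.5 -81.4 104.9] tilt 0.3
```

Seated: the drop was 10.9 mm and the force is 8 N. Next I screw it clockwise.

>>> carry_out([
  [1,0,0,0,5],
  [1,0,0,0,12],
  [1,0,0,0,19],
  [1,0,0,0,26],
  [1,0,0,0,33],
  [1,0,0,0,40],
  [1,0,0,0,47],
  [1,0,0,0,52],
  [1,0,0,0,56],
  [1,0,0,0,56],
])

```text
time: 12.25
tool_pos: [464.5, -81.2, 105.0]
tcp_rot: [-3.141, -0.005, 2.122]
contact_force: [-0.7, 2.0, 1.8]
grip_width: 13.6
```

```bash
python3 st.py
```

```text
12.25 [-0.7  2.   1.8] [ 0.19  0.12 -0.04] 13.61731389831424
yaw 121.60655162601549 pos [464.5 -81.2 105. ] tilt 0.31
```

>>> carry_out([
  [1,0,0,0,2],
  [1,0,0,0,4],
  [1,0,0,0,6],
  [1,0,0,0,7],
  [1,0,0,0,7],
])

```text
time: 12.88
tool_pos: [464.2, -81.4, 105.0]
tcp_rot: [-3.139, -0.005, 2.001]
contact_force: [-4.3, -1.4, 4.3]
grip_width: 14.6
```

```bash
python3 st.py
```

```text
12.875 [-4.3 -1.4  4.3] [-0.4   0.81  0.9 ] 14.615034560138037
yaw 114.63582743547416 pos [464.2 -81.4 105. ] tilt 0.32
```

The stop is reached: the wrist shows 0.9 N m at about 3° past the nominal stop. I let go and lift straight up.

>>> carry_out([
  [0.5,0,0,0,0],
  [0.5,0,0,0,0],
  [0.5,0,0,0,0],
  [0.5,0,0,0,0],
  [0.5,0,0,-10,0],
  [0.5,0,0,-40,0],
  [0.5,0,0,-80,0],
  [0.5,0,0,-120,0],
  [0.5,0,0,-120,0],
])

```text
time: 14.0
tool_pos: [466.4, -82.4, 228.6]
tcp_rot: [3.138, 0.0, 2.001]
contact_force: [0.4, 0.4, -0.7]
grip_width: 46.0
```

```bash
python3 st.py; python3 - <<'E'
from plant import bot
from h import *
for n in('scene','top','wrist'):
    c=bot.capture(n);np.savez(n+'9.npz',**c);cv2.imwrite(f'pics/{n}9.png',c['color'][:,:,::-1])
    w=cloud(c);g=c['color'].max(2);near=np.hypot(w[...,0]-465,w[...,1]+80)<45
    P=w[(g<70)&near&(w[...,2]>124)&(w[...,2]<134)]
    if len(P)>40:
        mm=np.median(P,0);ev=np.linalg.svd(P[:,:2]-P[:,:2].mean(0),full_matrices=False)[2][0]
        print(n,len(P),mm.round(1),np.degrees(np.arctan2(ev[1],ev[0])),np.ptp((P-mm)[:,:2]@ev))
    Q=w[near&(w[...,2]>88)&(w[...,2]<110)&(g>90)];
    A=np.c_[Q[:,:2]-[465,-80],np.ones(len(Q))];
    if len(Q)>100:
        k=abs(Q[:,2]-np.median(Q[:,2]))<5;s=np.linalg.lstsq(A[k],Q[k,2],rcond=None)[0];print(n,'top z',s[2],'slope deg',np.degrees(s[:2]))
E
```

```text
14.0 [ 0.4  0.4 -0.7] [-0.13  0.01  0.05] 45.993531729555144
yaw 114.63713552232747 pos [466.4 -82.4 228.6] tilt 0.18
scene 307 [462.3 -76.5 128.6] 120.81139877354576 61.869085186110524
scene top z 97.87588403732694 slope deg [ 0.09146547 -0.0699492 ]
top 228 [471.  -94.1 129.1] -63.14495159275168 50.98386777429979
top top z 98.35033393635105 slope deg [ 0.10833539 -0.20462285]
wrist 1649 [464.2 -81.2 130.7] -59.548059385536845 58.65335579196886
wrist top z 100.04335217267786 slope deg [ 0.04110422 -0.12671646]
```

View pics/scene9.png

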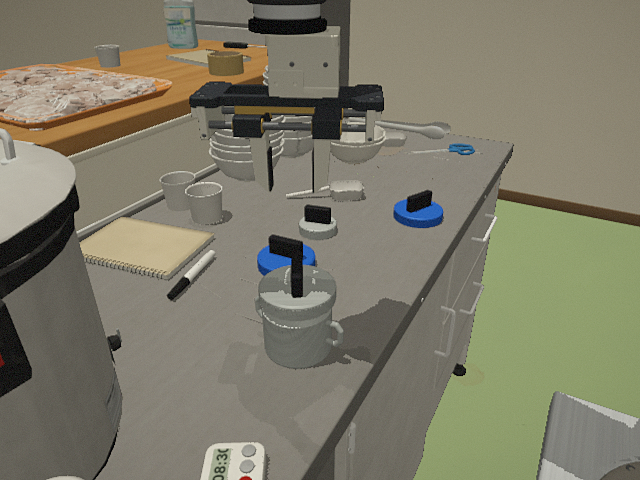

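View pics/wrist9.png

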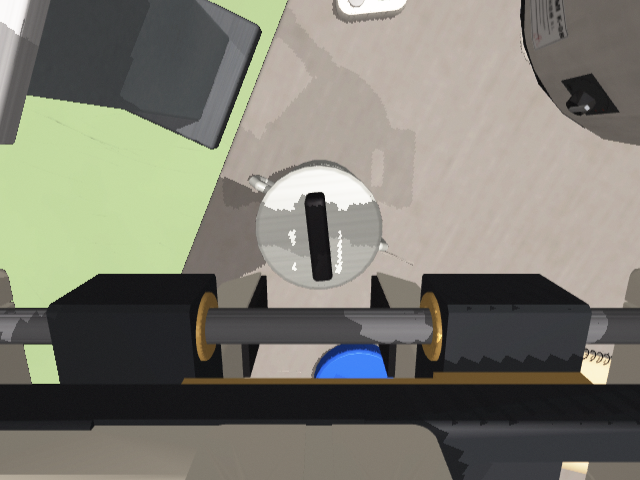

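Wrist picture: the bar runs from (314,195) to (322,278), with ear tips at (258,183) and (388,247). The bar reads about -59.5° where I expected about -62.4°, so I check it against the ears in the same view.

```bash
python3 - <<'E'
from h import *
c=load('wrist9');w=cloud(c);r=np.hypot(w[...,0]-464.3,w[...,1]+81.2)
em=(r>51)&(r<72)&(w[...,2]>20)&(w[...,2]<80)
n,l,st,ce=cv2.connectedComponentsWithStats(em.astype(np.uint8));E=[]
for i in range(1,n):
    if st[i,4]>15:
        P=w[l==i];E.append((P.min(0)+P.max(0))/2);print(st[i,4],ce[i].round(),P.mean(0).round(1),r[l==i].max())
        q=P.mean(0);print(np.degrees(np.arctan2(q[1]+81.2,q[0]-464.3)))
# bar outline
g=c['color'].max(2);bm=((g<70)&(r<45)&(w[...,2]>122)).astype(np.uint8)
ct=max(cv2.findContours(bm,0,1)[0],key=cv2.contourArea)[:,0]
P=ray(c,ct,130)[:,:2].astype(np.float32);print(cv2.minAreaRect(P-[464,-81]))
cv2.imwrite('pics/wc.png',cv2.resize(c['color'][150:295,240:405,::-1],None,fx=4,fy=4,interpolation=2))
E
```

```text
252 [259. 183.] [406.2 -76.   54.2] 67.52135800658598
174.90532131626372
87 [383. 246.] [526.8 -81.1  58.2] 68.03366323127436
0.12382498026221915Traceback (most recent call last):
  File "<stdin>", line 12, in <module>
cv2.error: OpenCV(4.12.0) /io/opencv/modules/imgproc/src/convhull.cpp:143: error: (-215:Assertion failed) total >= 0 && (depth == CV_32F || depth == CV_32S) in function 'convexHull'
```

The ears read -2.4° again, so the lid stands about 57° clockwise, roughly 3° short of the stop. It probably sprang back on release. I regrip it in line with the bar and take it to the stop more gently.

```bash
python3 - <<'E'
from plant import bot
from h import *
conv(bot.get_obs(),[(464.3,-81.3,z) for z in (228,150,105.5)])
E
```

```text
yaw 114.6303971584929 pos [464.2 -81.7 224.5] tilt 0.38
(464.3, -81.3, 228) [ 0.3  0.2 -3.5]
(464.3, -81.3, 150) [-0.1  0.5 74.5]
(464.3, -81.3, 105.5) [ -0.4   0.6 119. ]
```

>>> carry_out([
  [0.5,0,0.5,30,-3],
  [0.5,0,0.5,70,-6],
  [0.5,0,0.5,100,-6],
  [0.5,0,0.5,114,-6],
  [0.5,0,0.5,118,-6],
  [0.5,0,0.5,118,-6],
  [1,0,0.5,118,-6],
  [1,0,0.5,118,-6],
  [1,0,0.5,118,-6],
  [1,0,0.5,118,-6],
])

```text
time: 15.4
tool_pos: [464.1, -81.1, 106.7]
tcp_rot: [-3.139, -0.006, 2.106]
contact_force: [-1.2, -0.6, 1.9]
grip_width: 14.1
```

>>> carry_out([
  [1,0,0,0,0],
  [1,0,0,0,0],
  [1,0,0,0,0],
])

```text
time: 15.78
tool_pos: [464.0, -81.1, 106.8]
tcp_rot: [-3.139, -0.006, 2.106]
contact_force: [-1.4, -0.1, 1.7]
grip_width: 13.8
```

```bash
python3 st.py
```

```text
15.775 [-1.4 -0.1  1.7] [-0.07  0.08  0.03] 13.772120662074203
yaw 120.63868902867019 pos [464.  -81.1 106.8] tilt 0.36
```

>>> carry_out([
  [1,0,0,0,1],
  [1,0,0,0,2],
  [1,0,0,0,2.5],
  [1,0,0,0,2.5],
])

```text
time: 16.27
tool_pos: [463.8, -81.1, 106.8]
tcp_rot: [-3.138, -0.006, 2.062]
contact_force: [-1.5, -0.9, 2.4]
grip_width: 13.9
```

```bash
python3 st.py
```

```text
16.275 [-1.5 -0.9  2.4] [-0.09  0.41  0.58] 13.897929854277834
yaw 118.16401785797191 pos [463.8 -81.1 106.8] tilt 0.38
```

The torque is already 0.58 N m after 2.5°, so it is on the stop. I release and look again.

>>> carry_out([
  [0.5,0,0,0,0],
  [0.5,0,0,0,0],
  [0.5,0,0,0,0],
  [0.5,0,0,0,0],
  [0.5,0,0,-10,0],
  [0.5,0,0,-40,0],
  [0.5,0,0,-80,0],
  [0.5,0,0,-120,0],
  [0.5,0,0,-120,0],
  [0.5,0,0,-120,0],
])

```text
time: 17.52
tool_pos: [464.1, -81.4, 226.5]
tcp_rot: [-3.138, -0.006, 2.062]
contact_force: [0.1, 0.2, -1.0]
grip_width: 45.9
```

```bash
python3 st.py; python3 - <<'E'
from plant import bot
from h import *
for n in('wrist','scene'):
    c=bot.capture(n);np.savez(n+'10.npz',**c);w=cloud(c);r=np.hypot(w[...,0]-464.3,w[...,1]+81.2);g=c['color'].max(2)
    P=w[(g<70)&(r<45)&(w[...,2]>124)&(w[...,2]<134)];mm=np.median(P,0);ev=np.linalg.svd(P[:,:2]-P[:,:2].mean(0),full_matrices=False)[2][0]
    print(n,len(P),mm.round(1),np.degrees(np.arctan2(ev[1],ev[0])))
    em=(r>51)&(r<72)&(w[...,2]>20)&(w[...,2]<80)
    k,l,st,ce=cv2.connectedComponentsWithStats(em.astype(np.uint8))
    E=[w[l==i].mean(0) for i in range(1,k) if st[i,4]>40]
    print([e.round(1) for e in E]); 
    if len(E)==2: d=E[0]-E[1];print('ears',np.degrees(np.arctan2(d[1],d[0])))
c=load('wrist10');cv2.imwrite('pics/w10.png',cv2.resize(c['color'][150:295,240:405,::-1],None,fx=4,fy=4,interpolation=2))
c=load('scene10');cv2.imwrite('pics/s10.png',c['color'][:,:,::-1])
E
```

```text
17.525 [ 0.1  0.2 -1. ] [-0.07  0.06  0.04] 45.92564362363352
yaw 118.1622969550707 pos [464.1 -81.4 226.5] tilt 0.4
wrist 1630 [464.2 -81.3 130.8] -59.596432292133
[array([406.2, -76.1,  54.6]), array([527.1, -81.1,  58.5])]
ears 177.6115840548534
scene 306 [462.7 -76.3 128.6] 120.55474420326615
[array([526.5, -78.2,  43.2]), array([404.2, -73.4,  47. ])]
ears -2.2293599805175788
```

View pics/w10.png

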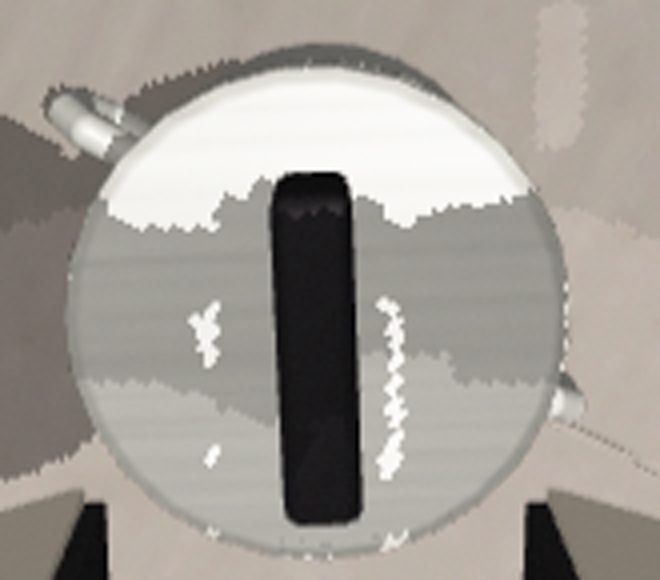

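View pics/s10.png

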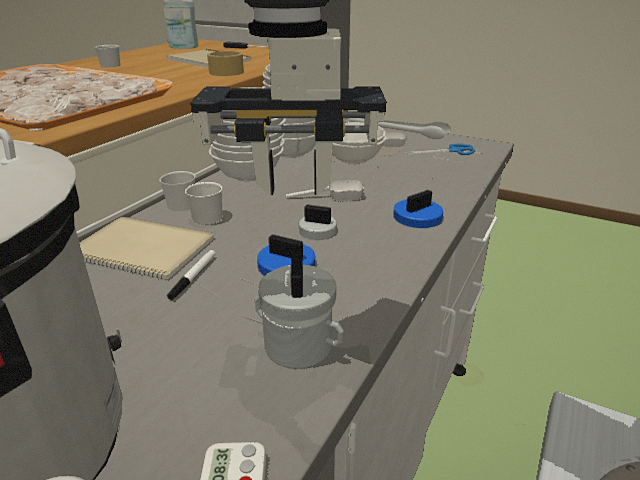

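The angle came back the same (-59.6°) after a second push against resistance, so this is the hard stop. The small lid is unmoved and the gripper is clear.

```bash
python3 -c "
from plant import bot
print(bot.close_job())"
```

```text
the job is handed in; nothing more can be done
None
```

The jar is closed with the larger steel lid, screwed clockwise until it would turn no further, and the job is handed in at about 17.6 s. I set the lid on the thread about 30° clockwise of the notches (7 N contact). I then turned it back 30° until the support force vanished, let it drop 10.9 mm and seated it with 8 N. Last I screwed it clockwise to the stop, released it and rose clear.

**What the last checks showed:**
- **Fit:** the lid is level, with its top face at about 98–100 mm (99 expected).
- **Clear of the robot:** the gripper is about 100 mm above the lid and touching nothing. The small lid looks unmoved in the picture.
- **Stop angle, which disagreed:** the bar reads 57° clockwise of the ears' line, not the nominal 60°. I gripped it again and turned it clockwise; it met 0.58 N m within 2.5° and came back to the same angle. I took that as the stop. The gap is probably measuring error plus the lid sitting slightly off centre, but I did not confirm that.

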